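# Tip the glazed blanks out of the sprung trough

## Task

Press the tab of the hinged steel trough down with the fingers until the trough beds lightly but definitely on the rubber stop under it (feel for it, do not lean hard on it), and keep it there while all four ceramic blanks slide out over the open end into the grey bin. Then let the trough rise slowly back to level under your fingers, without letting it spring up, and take your hand away; leave the vases and pincers as they are.

Things in the scene. Friction and masses are not known exactly. Their poses are not given: they have to be found in the camera images.
- stand: fixed plywood stand: base 170 x 230 x 12 mm and two uprights that carry the trough's hinge. Origin on the table under the hinge. Its y axis is the trough's long axis and points to the open (spout) end; its x axis is parallel to the hinge and the tab is on its -x side. The hinge line is 160 mm above the table
- trough: polished steel trough, 340 long x 108 wide (outside), walls 4 mm thick and 30 mm above its floor, closed at the back end, open at the spout end (+y). Origin on the hinge line at mid-length and mid-width, 1 mm above the floor's upper face; axes as the stand's when level, turning with the trough. A return spring holds it level
- cradle (a joint): the trough's hinge: 0 rad = level (at its rest), grows as the spout end goes down. Its spring resists with 0.4 N m plus 0.8 N m per rad. The stop is met between 0.35 and 0.61 rad, different each time and not to be known from the poses. Let go, the trough springs up at several rad/s; it must not return faster than 1.5 rad/s (0.2 m/s at the tab)
- tab (a point): centre of the top of the press tab, a flat steel ear 50 (x) x 56 (y) x 6 mm at rim level, outside the trough's -x wall near the spout; at x -80, y +137, z +29 mm in the trough's frame. It goes down almost vertically, 45 to 82 mm, to the stop. Pressed at its middle it takes 3 N at first, 5 to 6.5 N just before the stop, then steeply more: aim at 12 N in all; under 9 is too little, over 17 too much
- lip (a point): middle of the floor's edge at the open spout end; in the trough's frame x = 0, y = +170, z = -1 mm
- stop: loose dark steel block 50 x 40 x 60 mm, 0.95 kg, on the stand's base under the trough, 90 mm from the hinge towards the spout. A screw on it carries a 22 mm rubber-domed buffer at an unknown height: dome top 84 to 105 mm above the block's underside. The buffer yields 1 mm per 6 N; it must take over 3 N for half a second, never over 20 N. Origin: centre of the block's underside
- bin: loose open grey plastic bin, 170 x 170 mm outside, 45 mm high, wall 4 mm, standing under the spout where the blanks fall. Origin at the centre of its underside, axes along its sides
- blank0: loose glazed white ceramic pendant blank, square, 30 x 30 mm, 10 mm thick, about 22 g; it starts lying flat near the closed end of the trough. Origin at the centre of its underside
- blank1: loose glazed white ceramic pendant blank, round, 34 mm across, 10 mm thick, about 22 g; it starts lying flat near the closed end of the trough. Origin at the centre of its underside
- blank2: loose glazed white ceramic pendant blank, round, 34 mm across, 10 mm thick, about 22 g; it starts lying flat near the closed end of the trough. Origin at the centre of its underside
- blank3: loose glazed white ceramic pendant blank, square, 30 x 30 mm, 10 mm thick, about 22 g; it starts lying flat near the closed end of the trough. Origin at the centre of its underside
- vase_a: bystander: white ceramic vase, 76 mm across, 115 mm high, beside the trough on the side away from the tab. Origin at the centre of its underside
- vase_b: bystander: white ceramic vase, 65 mm across, 92 mm high, beside the trough on the side away from the tab. Origin at the centre of its underside
- pincers: bystander: red-handled pincers lying flat, 160 x 62 x 16 mm, on the tab's side of the stand but nearer its closed end. Origin at the table under their middle, x axis along them to the jaws

How it is judged:
By the outcome, as a careful person would: the job done as asked, in the order asked, and still so for the second after the job is handed in, with the robot touching nothing.
It also fails if it takes over 40 s, if anything falls off the work surface, if the arm or the gripper's body presses on something with over 40 N, if the wrist force passes 120 N, or if a joint passes its speed limit or range.

## Robot

A 6-joint arm with a two-finger parallel gripper is mounted at the origin on the work surface. World frame = base frame: x ahead of the robot, y to its left, z up, the work surface at z = 0. Lengths are in m, angles in rad, forces in N, time in s.
With the tool pointing down it reaches from about 0.375 to 0.925 m from the base axis. Payload 5.7 kg.
Tool frame: the origin (TCP) lies on the centre line of the jaws, within the pads' length; the fingertips stand 17 mm ahead of it and the grasp point (between the pads) lies 2 mm behind it; z points along the fingers, y is the line along which they close (so a half turn about z gives the same grasp; the last joint's range is limited). The gripper opens to 85 mm and grips with 20 to 120 N. Pads are 22 mm wide; open, the fingers measure 114 mm over their backs; the gripper's body (76 mm by 85 mm) begins 54 mm behind the grasp point. The pads swing forward as they close: fully open they stand 13 mm farther back than shut.
Start: joints at [-1.423, 0.359, 1.51, -0, 1.272, -0.115], TCP at [0.156, -0.579, 0.248] pointing down, gripper open.
Joint ranges: [-2.97, 2.97], [-1.01, 2.36], [0.21, 2.38], [-0.96, 4.11], [0.2, 2.71], [-2.98, 2.98]. Speed limits (rad/s): [2.39, 2.39, 3.14, 3.14, 3.14, 3.14].

## Interface

Orientations are given as a unit quaternion [x, y, z, w].
In Python, from rig import bot, optics, ticket gives the robot as it stands.
- The arm moves only by the shell command python3 -m jog 'ROWS' [FORCE]. ROWS is JSON, a list of rows, each an object with "jaw": the closure, from 0 (fully open) to 1 (shut); "delta_pos": the shift along the world's x, y, z in m, a list of three; "turn": the turn about the world's z in degrees. A call has 1 to 10 rows; each row is the pose to reach, as a shift and turn from the pose commanded when the call began; what a row does not reach only later rows make up. A row lasts 1/8 s, in which the tool goes at most 62.5 mm and 10.7 degrees, less where a joint would pass 70% of its speed; a pose out of reach is approached as far as the arm can. A call with a gripper value outside its range is refused whole. The fingers move at their own pace and stop on an object; FORCE is the grip in N (left out, the last holds). Time passes only in rows, so rows that repeat a pose let the fingers close. It gives the time, the measured TCP pose, the force, the opening and the grip force at its end, in the units of the state.
- bot.sense(): the state, without advancing time (a new reading comes with each control period).
- optics.get_image(name): name is "side" or "top"; returns the picture (384x512x3 uint8, blue, green, red); there is no depth.
- optics.calibration(name): a dict with "fx", "fy", "cx", "cy" (pixels), "dist_coeffs" ([k1, k2, p1, p2, k3] as OpenCV has them; the pictures are not rectified), "R" (3x3) and "t" (3): a world point X has camera coordinates R X + t. Camera axes: x right, y down, z forward; pixel columns grow to the right and rows downward; lengths in m; the calibration is good to about 2 mm. A picture is of the moment at which its call begins. calibration takes no time and is no camera call.
- ticket.close_job(): hands the job in; it is judged then, once.
The state is a dict: "clock": time; "q": joint angles; "dq": joint speeds; "tau": joint torques, N m; "ee_pos": TCP position; "ee_rot": TCP orientation; "contact_force": force on the tool from outside, world axes, zero at the start; "torque": the same for the moment, N m; "width": finger opening in m; "gripper_force": force on a finger pad.
Only numpy, scipy, OpenCV 4.12 (cv2) and the standard library are available. Lean on these libraries where they do the work, as an engineer would, in place of code of your own. Each camera call takes 0.05 s, during which the arm holds its last target. There are 200 camera calls.

## Working session

There is one attempt and no reset: what is moved stays moved. The work goes in short steps, Python scripts to look and compute and a shell command to move; the robot and the scene stay as the last step left them, time stands still between calls to the robot, and variables do not carry over. Pictures are saved under pics/ and viewed, at most 10 in all, crops included, and the job is handed in when it is done.

```bash
mkdir -p pics; ls; python3 - <<'E'
from rig import bot, optics
import cv2
for n in("side","top"):
    cv2.imwrite(f"pics/{n}0.png",optics.get_image(n)); print(n,optics.calibration(n))
print(bot.sense())
E
```

```text
pics
side {'fx': 457.0839076243958, 'fy': 457.0839076243958, 'cx': 256.1271957851618, 'cy': 197.29245094298642, 'dist_coeffs': array([-0.04700944,  0.        ,  0.        ,  0.        ,  0.        ]), 'R': array([[-0.92247558, -0.38570539,  0.01643634],
       [-0.23488285,  0.52695298, -0.81679288],
       [ 0.30638024, -0.7573321 , -0.57669683]]), 't': array([0.52516658, 0.21972875, 0.78869232])}
top {'fx': 392.8382472646769, 'fy': 392.8382472646769, 'cx': 248.69946272901427, 'cy': 186.17196964687335, 'dist_coeffs': array([0.04086289, 0.        , 0.        , 0.        , 0.        ]), 'R': array([[-0.1616079 , -0.98684615,  0.00419122],
       [-0.96629196,  0.15737658, -0.20374608],
       [ 0.20040644, -0.03697692, -0.97901479]]), 't': array([0.08926552, 0.57359028, 0.82440756])}
{'clock': 0.1, 'q': array([-1.42309556e+00,  3.59425941e-01,  1.51136975e+00,  4.56751119e-06,
        1.27251552e+00, -1.15093818e-01]), 'dq': array([ 0.00074181, -0.00175545, -0.00374837,  0.00038479, -0.00141428,
        0.00074484]), 'tau': array([ 5.48615862e-04, -5.28648949e+01, -2.79349065e+01, -7.74328271e-06,
        5.02542680e-03,  3.09793172e-06]), 'ee_pos': array([ 0.15577473, -0.57878916,  0.24752449]), 'ee_rot': array([ 9.91379511e-01,  1.31018801e-01, -1.18265542e-05, -8.59199585e-04]), 'contact_force': array([ 0.67263932, -0.22132596, -0.09985576]), 'torque': array([-0.03610867, -0.02056734, -0.02349082]), 'gripper_force': 0.0, 'width': 0.08567551948943702}
```

View pics/top0.png

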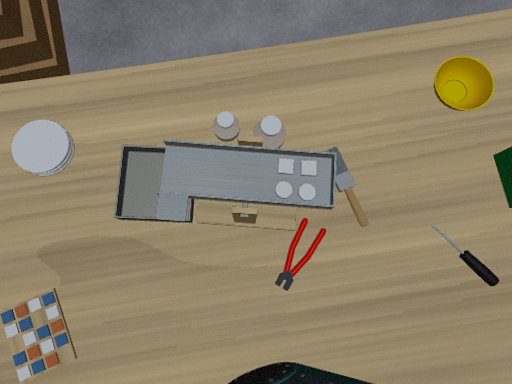

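View pics/side0.png

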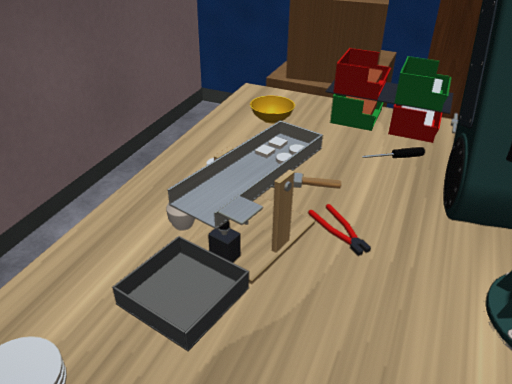

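The top view shows the trough's closed end at about (334,150)–(333,207) and the spout to the left near column 160. The tab is at about (175,208), the bin further left, the vases above and the pincers at (300,255). The side view shows the tab at about (240,208) with the stop under it at (225,240). Next I'll zoom in and localize.

```bash
cat > h.py <<'E'
import numpy as np, cv2
from rig import bot, optics
def ray(n,p):
    c=optics.calibration(n);K=np.array([[c['fx'],0,c['cx']],[0,c['fy'],c['cy']],[0,0,1]])
    u=cv2.undistortPoints(np.array([[p]],float),K,c['dist_coeffs'])[0,0]
    R=c['R'];return -R.T@c['t'],R.T@np.array([u[0],u[1],1])
def onz(n,p,z):
    o,d=ray(n,p);return o+d*(z-o[2])/d[2]
def proj(n,X):
    c=optics.calibration(n);K=np.array([[c['fx'],0,c['cx']],[0,c['fy'],c['cy']],[0,0,1]])
    return cv2.projectPoints(np.array(X,float).reshape(-1,1,3),cv2.Rodrigues(c['R'])[0],c['t'],K,c['dist_coeffs'])[0][:,0]
def crop(n,x,y,w,h,s,out,img=None):
    img=optics.get_image(n) if img is None else img
    cv2.imwrite(out,cv2.resize(img[y:y+h,x:x+w],None,fx=s,fy=s,interpolation=cv2.INTER_CUBIC))
E
python3 - <<'E'
from h import *
a=cv2.imread('pics/top0.png')[130:240,105:345]; b=cv2.imread('pics/side0.png')[110:280,150:350]
A=cv2.resize(a,(720,330),interpolation=2);cv2.imwrite('pics/c.png',A)
for p in [(335,153),(333,207),(166,142),(158,220),(192,196),(192,221),(175,208)]: print(p,onz('top',p,.189).round(4))
E
```

```text
(335, 153) [ 0.5918 -0.1755  0.189 ]
(333, 207) [ 0.4886 -0.15    0.189 ]
(166, 142) [0.6666 0.1455 0.189 ]
(158, 220) [0.5173 0.1784 0.189 ]
(192, 196) [0.5523 0.1098 0.189 ]
(192, 221) [0.5052 0.1161 0.189 ]
(175, 208) [0.5347 0.1444 0.189 ]
```

View pics/c.png

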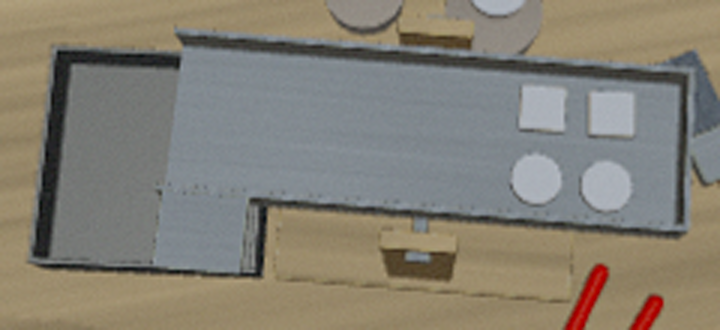

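The zoomed crop shows the tab's corners at original pixels (158,193), (187,195), (185,221) and (157,218). The outer rim corners are (335,152.7), (333.7,208.3) and (164.3,140).

```bash
python3 - <<'E'
from h import *
P=lambda p:onz('top',p,.189)[:2]
b1,b2,s1=P((335,152.7)),P((333.7,208.3)),P((164.3,140))
tc=[P(p) for p in[(158.3,193.3),(187.3,195),(185,221),(156.7,218.3)]]
print(np.linalg.norm(b1-b2),np.linalg.norm(s1-b1),b1,b2,s1)
yax=(s1-b1)/np.linalg.norm(s1-b1);yax2=(tc[0]-tc[1]+tc[3]-tc[2]);
# trough frame: b1 = (54,-170), b2=(-54,-170)
xa=np.array([yax[1],-yax[0]])
org=np.mean([b1-(.054*xa-.170*yax),b2-(-.054*xa-.170*yax),s1-(.054*xa+.170*yax)],0)
print('yaw',np.degrees(np.arctan2(-xa[1]*-1,xa[0])),'org',org,xa,yax)
print('tab model',org-.080*xa+.137*yax,'tab px',np.mean(tc,0),np.linalg.norm(tc[0]-tc[1]),np.linalg.norm(tc[1]-tc[2]))
print([ (x,proj('side',[*(org-.080*xa+.137*yax),.189])) for x in [1]])
s=bot.sense()['ee_rot'];from scipy.spatial.transform import Rotation as R
print(R.from_quat(s).as_matrix().round(3))
E
```

```text
0.10926772420560955 0.3332416046698511 [ 0.59241961 -0.175582  ] [ 0.4860068  -0.15076769] [0.67112533 0.1482318 ]
yaw -13.661316259544408 org [ 5.79076809e-01 -5.78544287e-05] [ 0.9717088  -0.23618214] [0.23618214 0.9717088 ]
tab model [0.53369706 0.15196082] tab px [0.53791532 0.14995581] 0.055041933054820746 0.04954245138306575
[(1, array([[241.90246569, 209.89347125]]))]
[[ 0.966  0.26  -0.   ]
 [ 0.26  -0.966  0.002]
 [ 0.    -0.002 -1.   ]]
```

```bash
python3 -m jog '[{"jaw":1,"delta_pos":[0.03,0.03,0.05],"turn":10},{"jaw":1,"delta_pos":[0.264,0.379,0.05],"turn":61},{"jaw":1,"delta_pos":[0.264,0.379,0.05],"turn":61},{"jaw":1,"delta_pos":[0.264,0.379,0.05],"turn":61},{"jaw":1,"delta_pos":[0.264,0.379,0.05],"turn":61},{"jaw":1,"delta_pos":[0.264,0.379,0.05],"turn":61},{"jaw":1,"delta_pos":[0.264,0.379,0.05],"turn":61},{"jaw":1,"delta_pos":[0.264,0.379,0.05],"turn":61},{"jaw":1,"delta_pos":[0.264,0.379,0.05],"turn":61},{"jaw":1,"delta_pos":[0.264,0.379,0.05],"turn":61}]' 40
```

```text
clock: 1.35
ee_pos: [0.4195, -0.2005, 0.298]
ee_rot: [0.787, 0.616, -0.0, -0.0]
contact_force: [-0.4, -0.4, -0.4]
width: 0.0001
gripper_force: 0.0
```

```bash
python3 -m jog '[{"jaw":1,"delta_pos":[0.116,0.353,0]},{"jaw":1,"delta_pos":[0.116,0.353,0]},{"jaw":1,"delta_pos":[0.116,0.353,0]},{"jaw":1,"delta_pos":[0.116,0.353,0]},{"jaw":1,"delta_pos":[0.116,0.353,0]},{"jaw":1,"delta_pos":[0.116,0.353,0]},{"jaw":1,"delta_pos":[0.116,0.353,0]},{"jaw":1,"delta_pos":[0.116,0.353,-0.04]},{"jaw":1,"delta_pos":[0.116,0.353,-0.07]},{"jaw":1,"delta_pos":[0.116,0.353,-0.07]}]' && python3 - <<'E'
from h import *
s=bot.sense();print(s['ee_pos'],s['contact_force'])
t=optics.get_image('top');d=optics.get_image('side')
a=cv2.resize(t[130:240,105:345],(720,330));b=cv2.resize(d[120:270,150:350],None,fx=1.8,fy=1.8)
c=np.zeros((600,720,3),np.uint8);c[:330]=a;c[330:600,:360]=b;cv2.imwrite('pics/d.png',c)
E
```

```text
validation failed for argument at $[0]...
```

Rows need every field.

```bash
python3 -m jog '[{"jaw":1,"turn":0,"delta_pos":[0.116,0.353,0]},{"jaw":1,"turn":0,"delta_pos":[0.116,0.353,0]},{"jaw":1,"turn":0,"delta_pos":[0.116,0.353,0]},{"jaw":1,"turn":0,"delta_pos":[0.116,0.353,0]},{"jaw":1,"turn":0,"delta_pos":[0.116,0.353,0]},{"jaw":1,"turn":0,"delta_pos":[0.116,0.353,0]},{"jaw":1,"turn":0,"delta_pos":[0.116,0.353,0]},{"jaw":1,"turn":0,"delta_pos":[0.116,0.353,-0.04]},{"jaw":1,"turn":0,"delta_pos":[0.116,0.353,-0.07]},{"jaw":1,"turn":0,"delta_pos":[0.116,0.353,-0.07]}]' && python3 - <<'E'
from h import *
s=bot.sense();print(s['ee_pos'],s['contact_force'])
t=optics.get_image('top');d=optics.get_image('side')
a=cv2.resize(t[130:240,105:345],(720,330));b=cv2.resize(d[120:270,150:350],None,fx=1.8,fy=1.8)
c=np.zeros((600,720,3),np.uint8);c[:330]=a;c[330:600,:360]=b;cv2.imwrite('pics/d.png',c)
E
```

```text
clock: 2.6
ee_pos: [0.5339, 0.15, 0.226]
ee_rot: [0.788, 0.615, -0.003, -0.001]
contact_force: [-1.3, -0.0, 0.3]
width: -0.0
gripper_force: 0.0
[0.53389307 0.14999115 0.22600066] [-1.28276889 -0.04459049  0.26342942]
```

View pics/d.png

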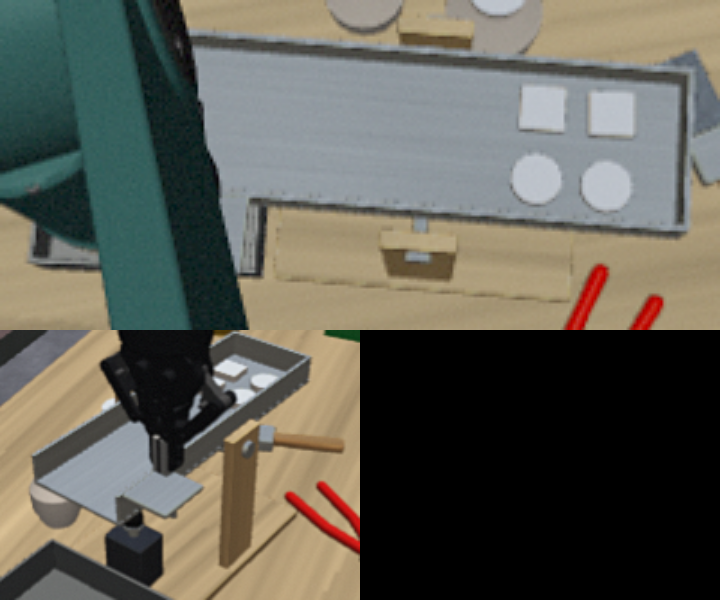

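The fingertips hover over the tab's middle, about 20 mm above it: side crop tip at (165,468), tab at (165,490). Nothing has moved. The stop can't be met in the first 45 mm of tab travel, so I descend to 37 mm.

```bash
python3 -m jog '[{"jaw":1,"turn":0,"delta_pos":[0.001,0.002,-0.008]},{"jaw":1,"turn":0,"delta_pos":[0.001,0.002,-0.015]},{"jaw":1,"turn":0,"delta_pos":[0.001,0.002,-0.02]},{"jaw":1,"turn":0,"delta_pos":[0.001,0.002,-0.024]},{"jaw":1,"turn":0,"delta_pos":[0.001,0.002,-0.030]},{"jaw":1,"turn":0,"delta_pos":[0.001,0.002,-0.036]},{"jaw":1,"turn":0,"delta_pos":[0.001,0.002,-0.042]},{"jaw":1,"turn":0,"delta_pos":[0.001,0.002,-0.048]},{"jaw":1,"turn":0,"delta_pos":[0.001,0.002,-0.052]},{"jaw":1,"turn":0,"delta_pos":[0.001,0.002,-0.055]}]'
```

```text
clock: 3.95
ee_pos: [0.5375, 0.1549, 0.1733]
ee_rot: [0.788, 0.616, 0.001, 0.0]
contact_force: [1.3, 4.6, 4.2]
width: 0.0001
gripper_force: 3.0
```

```bash
python3 -m jog '[{"jaw":1,"turn":0,"delta_pos":[0,0,-0.002]},{"jaw":1,"turn":0,"delta_pos":[0,0,-0.004]},{"jaw":1,"turn":0,"delta_pos":[0,0,-0.006]},{"jaw":1,"turn":0,"delta_pos":[0,0,-0.006]},{"jaw":1,"turn":0,"delta_pos":[0,0,-0.006]}]'; python3 -c "
from rig import bot;s=bot.sense();print(s['contact_force'],s['torque'],s['ee_pos'])"
```

```text
clock: 4.58
ee_pos: [0.5374, 0.1546, 0.1675]
ee_rot: [0.788, 0.616, 0.0, 0.0]
contact_force: [2.4, 2.7, 5.3]
width: 0.0003
gripper_force: 2.9
[2.35931142 2.74554821 5.33339135] [ 0.55742163 -0.43926412  0.03328243] [0.53737107 0.15464318 0.16751485]
```

```bash
python3 -m jog '[{"jaw":1,"turn":0,"delta_pos":[0,0,-0.002]},{"jaw":1,"turn":0,"delta_pos":[0,0,-0.004]},{"jaw":1,"turn":0,"delta_pos":[0,0,-0.006]},{"jaw":1,"turn":0,"delta_pos":[0,0,-0.006]}]'
```

```text
clock: 5.08
ee_pos: [0.5368, 0.1543, 0.1611]
ee_rot: [0.788, 0.616, -0.0, 0.0]
contact_force: [2.1, 0.2, 5.4]
width: 0.0003
gripper_force: 2.4
```

```bash
python3 -m jog '[{"jaw":1,"turn":0,"delta_pos":[0,0,-0.001]},{"jaw":1,"turn":0,"delta_pos":[0,0,-0.002]},{"jaw":1,"turn":0,"delta_pos":[0,0,-0.002]}]'
```

```text
clock: 5.45
ee_pos: [0.5364, 0.1544, 0.1591]
ee_rot: [0.788, 0.616, -0.0, -0.0]
contact_force: [0.7, 0.1, 3.8]
width: -0.0002
gripper_force: 2.4
```

```bash
python3 -m jog '[{"jaw":1,"turn":0,"delta_pos":[0,0,-0.001]},{"jaw":1,"turn":0,"delta_pos":[0,0,-0.002]},{"jaw":1,"turn":0,"delta_pos":[0,0,-0.002]}]'
```

```text
clock: 5.82
ee_pos: [0.5363, 0.1544, 0.1571]
ee_rot: [0.788, 0.616, -0.001, -0.0]
contact_force: [0.8, -0.3, 5.8]
width: -0.0002
gripper_force: 2.4
```

```bash
python3 -m jog '[{"jaw":1,"turn":0,"delta_pos":[0,0,-0.001]},{"jaw":1,"turn":0,"delta_pos":[0,0,-0.002]},{"jaw":1,"turn":0,"delta_pos":[0,0,-0.002]}]'
```

```text
clock: 6.2
ee_pos: [0.5362, 0.1544, 0.1551]
ee_rot: [0.788, 0.616, -0.001, -0.0]
contact_force: [1.0, -1.0, 5.8]
width: -0.0003
gripper_force: 2.4
```

```bash
python3 - <<'E'
from h import *
t=optics.get_image('top');d=optics.get_image('side')
a=cv2.resize(t[130:240,105:345],(720,330));b=cv2.resize(d[120:270,150:350],None,fx=1.8,fy=1.8)
c=np.zeros((600,720,3),np.uint8);c[:330]=a;c[330:600,:360]=b;cv2.imwrite('pics/e.png',c)
E
```

```text
(no output)
```

View pics/e.png

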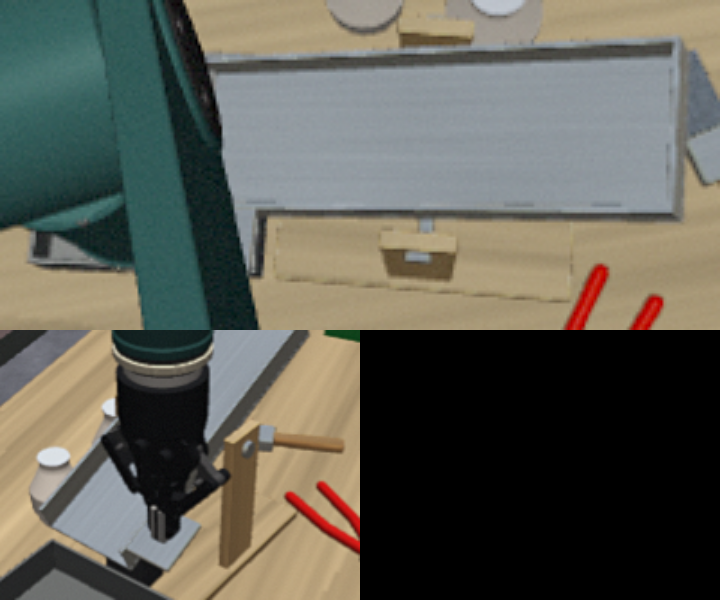

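The blanks have already left the trough's back half, so the floor shown is empty there, and the fingers sit on the tab at side crop (165,530). I keep feeling for the stop.

```bash
python3 -m jog '[{"jaw":1,"turn":0,"delta_pos":[0,0,-0.001]},{"jaw":1,"turn":0,"delta_pos":[0,0,-0.002]},{"jaw":1,"turn":0,"delta_pos":[0,0,-0.002]}]'
```

```text
clock: 6.68
ee_pos: [0.5362, 0.1544, 0.1531]
ee_rot: [0.788, 0.616, -0.001, -0.0]
contact_force: [1.1, -0.2, 5.0]
width: -0.0001
gripper_force: 2.4
```

```bash
python3 -m jog '[{"jaw":1,"turn":0,"delta_pos":[0,0,-0.001]},{"jaw":1,"turn":0,"delta_pos":[0,0,-0.002]},{"jaw":1,"turn":0,"delta_pos":[0,0,-0.002]}]'
```

```text
clock: 7.05
ee_pos: [0.5361, 0.1545, 0.1511]
ee_rot: [0.788, 0.616, -0.001, -0.0]
contact_force: [0.8, 0.5, 5.6]
width: 0.0
gripper_force: 2.5
```

```bash
python3 -m jog '[{"jaw":1,"turn":0,"delta_pos":[0,0,-0.001]},{"jaw":1,"turn":0,"delta_pos":[0,0,-0.002]},{"jaw":1,"turn":0,"delta_pos":[0,0,-0.002]}]'
```

```text
clock: 7.42
ee_pos: [0.536, 0.1545, 0.1491]
ee_rot: [0.788, 0.616, -0.001, -0.0]
contact_force: [-0.1, -0.8, 5.6]
width: -0.0003
gripper_force: 2.5
```

```bash
python3 -m jog '[{"jaw":1,"turn":0,"delta_pos":[0,0,-0.001]},{"jaw":1,"turn":0,"delta_pos":[0,0,-0.002]},{"jaw":1,"turn":0,"delta_pos":[0,0,-0.002]}]'
```

```text
clock: 7.8
ee_pos: [0.536, 0.1545, 0.1471]
ee_rot: [0.788, 0.616, -0.001, -0.0]
contact_force: [0.2, 0.4, 5.2]
width: 0.0001
gripper_force: 2.5
```

```bash
python3 -m jog '[{"jaw":1,"turn":0,"delta_pos":[0,0,-0.001]},{"jaw":1,"turn":0,"delta_pos":[0,0,-0.002]},{"jaw":1,"turn":0,"delta_pos":[0,0,-0.002]}]'
```

```text
clock: 8.18
ee_pos: [0.536, 0.1545, 0.1451]
ee_rot: [0.788, 0.616, -0.001, -0.0]
contact_force: [-0.5, 0.2, 6.7]
width: 0.0002
gripper_force: 2.6
```

```bash
python3 -m jog '[{"jaw":1,"turn":0,"delta_pos":[0,0,-0.001]},{"jaw":1,"turn":0,"delta_pos":[0,0,-0.002]},{"jaw":1,"turn":0,"delta_pos":[0,0,-0.002]}]'
```

```text
clock: 8.55
ee_pos: [0.536, 0.1545, 0.1431]
ee_rot: [0.788, 0.616, -0.001, -0.0]
contact_force: [-0.0, 0.2, 4.6]
width: 0.0001
gripper_force: 2.6
```

```bash
python3 -m jog '[{"jaw":1,"turn":0,"delta_pos":[0,0,-0.001]},{"jaw":1,"turn":0,"delta_pos":[0,0,-0.002]},{"jaw":1,"turn":0,"delta_pos":[0,0,-0.002]}]'
```

```text
clock: 8.93
ee_pos: [0.536, 0.1546, 0.1413]
ee_rot: [0.788, 0.616, -0.001, -0.0]
contact_force: [-1.2, 0.1, 7.9]
width: 0.0
gripper_force: 3.5
```

```bash
python3 -m jog '[{"jaw":1,"turn":0,"delta_pos":[0,0,-0.001]},{"jaw":1,"turn":0,"delta_pos":[0,0,-0.002]},{"jaw":1,"turn":0,"delta_pos":[0,0,-0.002]}]'
```

```text
clock: 9.3
ee_pos: [0.5363, 0.1549, 0.1398]
ee_rot: [0.788, 0.616, -0.0, -0.0]
contact_force: [-0.6, 0.5, 12.3]
width: 0.0001
gripper_force: 5.2
```

Contact with the stop: the force jumped to about 12 N. I hold there.

```bash
python3 -m jog '[{"jaw":1,"turn":0,"delta_pos":[0,0,0]},{"jaw":1,"turn":0,"delta_pos":[0,0,0]},{"jaw":1,"turn":0,"delta_pos":[0,0,0]},{"jaw":1,"turn":0,"delta_pos":[0,0,0]}]'; python3 - <<'E'
from h import *
f=[]
for i in range(8): d=optics.get_image('side');f.append(bot.sense()['contact_force'][2])
t=optics.get_image('top');print(np.round(f,1),np.mean(f))
a=cv2.resize(t[120:240,95:345],(720,346));b=cv2.resize(d[180:360,100:300],None,fx=1.4,fy=1.4)
c=np.zeros((600,720,3),np.uint8);c[:346]=a;c[346:346+b.shape[0],:b.shape[1]]=b;cv2.imwrite('pics/f.png',c)
E
```

```text
clock: 9.8
ee_pos: [0.5363, 0.1549, 0.1399]
ee_rot: [0.788, 0.616, -0.0, -0.0]
contact_force: [-0.3, 1.5, 11.2]
width: 0.0001
gripper_force: 5.2
[10.9 11.4 12.1 11.5 10.5 11.  11.  10.8] 11.14979772461968
```

View pics/f.png

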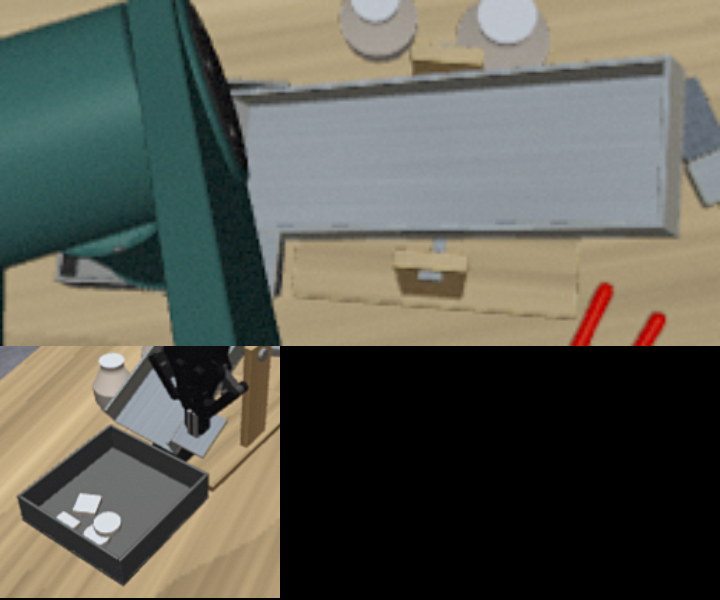

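All four blanks lie in the bin (side crop, around (70–115, 500–535)), and the trough floor is empty. The hold averaged about 11 N for over a second. I let it rise slowly.

```bash
python3 -m jog '[{"jaw":1,"turn":0,"delta_pos":[0,0,0.003]},{"jaw":1,"turn":0,"delta_pos":[0,0,0.008]},{"jaw":1,"turn":0,"delta_pos":[0,0,0.014]},{"jaw":1,"turn":0,"delta_pos":[0,0,0.020]},{"jaw":1,"turn":0,"delta_pos":[0,0,0.026]},{"jaw":1,"turn":0,"delta_pos":[0,0,0.032]},{"jaw":1,"turn":0,"delta_pos":[0,0,0.038]},{"jaw":1,"turn":0,"delta_pos":[0,0,0.044]},{"jaw":1,"turn":0,"delta_pos":[0,0,0.049]},{"jaw":1,"turn":0,"delta_pos":[0,0,0.053]}]'
```

```text
clock: 11.5
ee_pos: [0.5365, 0.1539, 0.1924]
ee_rot: [0.788, 0.616, -0.001, 0.0]
contact_force: [-1.1, -0.8, 3.3]
width: -0.0
gripper_force: 1.6
```

```bash
python3 -m jog '[{"jaw":1,"turn":0,"delta_pos":[0,0,0.003]},{"jaw":1,"turn":0,"delta_pos":[0,0,0.006]},{"jaw":1,"turn":0,"delta_pos":[0,0,0.009]},{"jaw":1,"turn":0,"delta_pos":[0,0,0.012]},{"jaw":1,"turn":0,"delta_pos":[0,0,0.015]},{"jaw":1,"turn":0,"delta_pos":[0,0,0.018]},{"jaw":1,"turn":0,"delta_pos":[0,0,0.021]},{"jaw":1,"turn":0,"delta_pos":[0,0,0.024]},{"jaw":1,"turn":0,"delta_pos":[0,0,0.028]}]'
```

```text
clock: 12.62
ee_pos: [0.5367, 0.1547, 0.2204]
ee_rot: [0.788, 0.616, -0.0, -0.0]
contact_force: [-0.8, 0.1, -0.9]
width: -0.0
gripper_force: 0.0
```

Free of the tab. I lift clear, move toward the robot, and check.

```bash
python3 -m jog '[{"jaw":1,"turn":0,"delta_pos":[0,0,0.03]},{"jaw":1,"turn":0,"delta_pos":[0,0,0.07]},{"jaw":1,"turn":0,"delta_pos":[0,0,0.1]},{"jaw":1,"turn":0,"delta_pos":[-0.04,0.02,0.1]},{"jaw":1,"turn":0,"delta_pos":[-0.08,0.04,0.1]},{"jaw":1,"turn":0,"delta_pos":[-0.11,0.06,0.1]},{"jaw":1,"turn":0,"delta_pos":[-0.11,0.06,0.1]},{"jaw":1,"turn":0,"delta_pos":[-0.11,0.06,0.1]}]'; python3 - <<'E'
from h import *
t=optics.get_image('top');d=optics.get_image('side')
c=np.zeros((600,720,3),np.uint8);c[:300]=cv2.resize(t[100:250,60:420],(720,300));c[300:,:533]=cv2.resize(d[130:355,90:290+200],(533,300));cv2.imwrite('pics/g.png',c)
E
```

```text
clock: 13.62
ee_pos: [0.4275, 0.2146, 0.3206]
ee_rot: [0.788, 0.616, 0.0, 0.0]
contact_force: [-0.4, -0.7, 0.5]
width: -0.0001
gripper_force: 0.0
```

View pics/g.png

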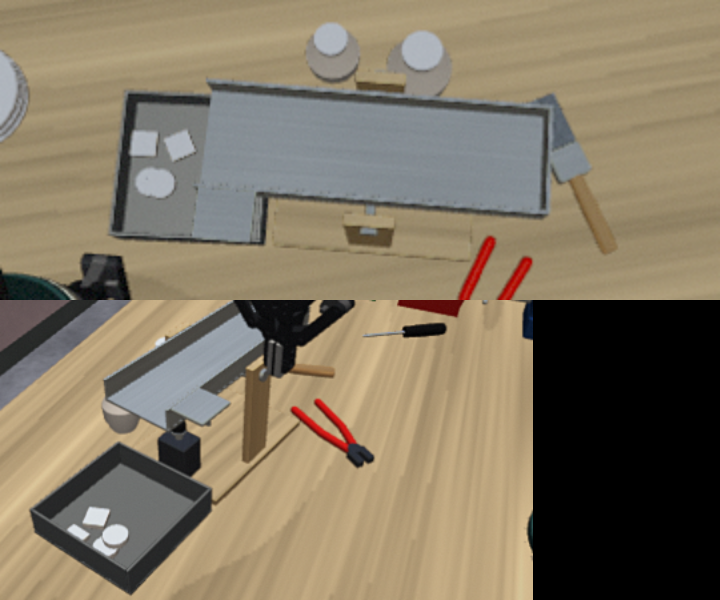

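The trough is level and empty. All four blanks are in the bin: two squares at (145,143) and (180,145), and two overlapping rounds at (155,183). The vases and pincers are undisturbed.

```bash
python3 -c "
from rig import ticket;print(ticket.close_job())"
```

```text
the job is handed in; nothing more can be done
None
```

I pressed the trough onto its stop and held it there at about 11 N for over a second, all four blanks are in the bin, the trough was let up slowly to level, and the job is handed in; the blanks had already slid off the back half of the floor before the stop was felt.

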